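Index the gear gauge to its third notch

ROBOT

A 6-joint arm with a two-finger parallel gripper is mounted at the origin on the work surface. World frame = base frame: x ahead of the robot, y to its left, z up, the work surface at z = 0. Lengths are in m, angles in rad, forces in N, time in s.
With the tool pointing down it reaches from about 0.275 to 0.875 m from the base axis. Payload 12.5 kg.
Tool frame: the origin (TCP) lies on the centre line of the jaws, within the pads' length; the fingertips stand r.finger_overhang ahead of it and the grasp point (between the pads) lies 3 mm ahead of it (r.finger_overhang is the distance from the TCP to the fingertips, in m); z points along the fingers, y is the direction in which the jaws open and shut (so a half turn about z gives the same grasp; the last joint's range is limited). The gripper opens to 85 mm and grips with 20 to 120 N. Pads are 22 mm wide; open, the fingers measure 114 mm over their backs; the gripper's body (76 mm by 85 mm) begins 54 mm behind the grasp point. The pads swing forward as they close: fully open they stand 13 mm farther back than shut.
Start: joints at [1.153, 0.351, 1.652, -0, 1.139, -0.085], TCP at [0.18, 0.52, 0.215] pointing down, gripper open.
Joint ranges: [-2.75, 2.75], [-0.79, 2.1], [0.01, 2.65], [-1.57, 4.71], [0.07, 3.14], [-2.87, 2.87]. Speed limits (rad/s): [2.22, 2.22, 2.79, 3.14, 3.14, 3.14].

INTERFACE

Orientations are given as a unit quaternion [x, y, z, w].
In Python, from cell import r, optics gives the robot as it stands. The module is installed in compiled form; this text tells all that it offers. Calls block until the motion is done:
- r.move_to(position, orientation): joint-space move of the TCP to a pose.
- r.move_linear(position, rot=None, vel=0.15): straight line of the TCP; rot=None keeps the orientation; vel is the mean speed in m/s.
- r.set_joints(angles): joint-space move.
- r.set_gripper(opening, squeeze=None): opening from 0.0 (shut) to 1.0 (fully open); squeeze is the grip in N (None keeps the last); returns when the fingers have stopped.
- r.sleep(seconds).
- r.inverse_kinematics(position, orientation): joint angles nearest the present ones, or None.
- optics.get_image(name): name is "side" or "top" or "wrist"; returns a dict with "pixels" (384x512x3 uint8, red, green, blue), "depth" (384x512 float32, m along the optical axis (not along the pixel's ray), 0 where there is no reading), "fx", "fy", "cx", "cy" (pixels), "camera_from_world" (4x4, takes a point from world to camera coordinates); the wrist camera has in their place "mount" (4x4, takes a point from camera to tool coordinates, whose origin is the TCP and whose axes are the flange's). Camera axes: x right, y down, z forward; pixel columns grow to the right and rows downward; lengths in m; the calibration is good to about 2 mm. A picture is of the moment at which its call begins: read the wrist's pose just before it.
A pose or a line that the arm cannot do raises r.PlanningError and nothing moves.
- r.hand_in(): hands the job in, once; it reports no verdict.
Readings, each from a call of its own:
- r.current_t(): time.
- r.current_q(): joint angles.
- r.current_qvel(): joint speeds.
- r.current_effort(): joint torques, N m.
- r.current_tool_pos(): TCP position.
- r.current_ee_rot(): TCP orientation.
- r.current_contact_force(): force on the tool from outside, world axes, zero at the start.
- r.current_torque(): the same for the moment, N m.
- r.current_opening(): opening from 0.0 (shut) to 1.0 (fully open).
Only numpy, scipy, OpenCV 4.12 (cv2) and the standard library are available. Lean on these libraries where they do the work, as an engineer would, in place of code of your own. Each camera call takes 0.05 s, during which the arm holds its last target.

TASK

Set the green gear gauge, the one with a gear on its seat: with closed fingertips gently push its red thumb lever from the parked end towards the gear, feel it click one, two, three, and leave it settled in the third notch, hand off. Never run it over the next tooth, not even to come back, and do not force the lever or pinch it between the fingers. Leave the other gauge's lever parked, and do not push about or pick up the gears or anything else on the bench.

Things in the scene. Friction and masses are not known exactly. Their poses are not given: they have to be found in the camera images.
- gauge: Gauge to set: heavy fixed bench gauge, dark green cast base 170 x 290 mm, brown deck 55 mm above the bench. Origin: centre of its underside. Its +y runs along the slide from the parked end to the gear; z up. On the deck at x = 0: slide and carriage, gear spindle at y = +55 mm (top 107 mm above the bench), fixed black anvil head at y = 103 to 139 mm (105 mm high).
- index_lever (a joint): Travel in m of the green gauge's carriage with its red lever, along gauge +y; 0 = parked stop, 0.101 = far end. Starts at 0 to 0.006. Slide drag 0.5 N. A spring ball clicks over the bar's round teeth: climbing out of a notch or the recess takes 4 to 7 N at first, falling to none at the tooth's top; 1 to 2 mm past it the lever runs ahead by itself and stays centred in the next notch, 8 mm past the top.
- index_lever_pad (a point): Middle of the pushing face of the green gauge's red thumb pad, 130 mm above the bench; the face looks along gauge -y, away from the gear. Pad 34 mm wide (x), 10 thick (y), 36 high (112 to 148 mm above the bench). The black carriage under it, top 101 mm above the bench, reaches 14 mm behind this face; above that the space behind the pad is free. Rigid on the carriage.
- index_lever_ball (a point): Place of the spring ball on the carriage, 38 mm to gauge +x of the slide's middle, 75 mm above the bench. Its y in the index bar's frame tells which notch the lever is in.
- index_bar: Steel bar on the green gauge's deck, gauge +x side of the carriage, 134 mm long, 30 high, axes as the gauge's; screwed down up to 5 mm differently along y each time. Origin: axis of first tooth, deck height. y < 0: long parking recess, not a notch, not counted. Teeth at y = 0, 16, 32, 48, 64, 80 mm; notches 1 to 5 between them at 8, 24, 40, 56, 72 mm, marked by 1 to 5 dots.
- index_bar_notch3 (a point): Point over the third notch, on the top face of the green gauge's index bar, 85 mm above the bench.
- other_lever_pad (a point): Middle of the pushing face of the same red thumb pad on the other gauge (blue-grey base, same size and build, empty seat). To be left parked.
- other_gauge: The other gauge, blue-grey, fixed, built like the green one, 170 x 290 mm. Origin: centre of its underside.
- seat_gear: Steel gear, 64 mm diameter, 22 mm high (hub 25), loose on the green gauge's spindle; origin: centre of its underside, 75 mm above the bench. With the lever in the third notch the probe tip stands 9 to 19 mm short of it; farther on the probe would run into it.
- spare_gear: Loose steel gear on the bench, 72 mm diameter, 27 mm high; origin: centre of its underside.
- setting_ring: Loose steel setting ring on the bench, 60 mm diameter, 20 mm high; origin: centre of its underside.
- spray_can: White and orange spray can on the bench, 65 mm diameter, 173 mm high; origin: centre of its underside.
- brush: Loose hand brush lying on the bench; origin at its underside.
- plug_gauge: Plug gauge with a green hexagonal handle (16 mm across, 70 mm long, 104 mm over all) lying on the green gauge's deck beside the gear, on the gauge's -x side; origin: middle of the handle's underside.

How it is judged:
By the outcome, as a careful person would: the job done as asked, in the order asked, and still so for the second after the job is handed in, with the robot touching nothing.
It also fails if it takes over 54 s, if anything falls off the work surface, if the arm or the gripper's body presses on something with over 40 N, if the wrist force passes 120 N, or if a joint passes its speed limit or range.

## Working session

There is one attempt and no reset: what is moved stays moved. The work goes in short steps, each a Python script; the robot and the scene stay as the last script left them, time stands still between calls to the robot, and variables do not carry over. Pictures are saved under pics/ and viewed, and the job is handed in when it is done.

```bash
mkdir -p pics; ls; python3 - <<'E'
from cell import r, optics
import cv2,numpy as np,pickle
for n in ["side","top","wrist"]:
    d=optics.get_image(n); pickle.dump(d,open(f"{n}0.pkl","wb"))
    cv2.imwrite(f"pics/{n}0.png",d["pixels"][:,:,::-1])
    print(n,d["fx"],d["cx"],d["cy"],d.get("camera_from_world",d.get("mount")).round(3).tolist())
print(r.current_t(),r.finger_overhang,r.current_ee_rot(),r.current_tool_pos(),r.current_contact_force())
E
```

```text
pics
side 363.88147015640175 255.36960823224297 187.4174680765691 [[-0.992, -0.124, 0.008, 0.488], [-0.101, 0.767, -0.634, 0.098], [0.073, -0.63, -0.773, 1.018], [0.0, 0.0, 0.0, 1.0]]
top 369.71139340308923 255.05282837493093 192.4541201554294 [[-0.021, -1.0, -0.002, 0.032], [-0.984, 0.021, -0.178, 0.535], [0.178, -0.002, -0.984, 1.051], [0.0, 0.0, 0.0, 1.0]]
wrist 330.4476849326564 257.7984400387187 194.84414780259684 [[-0.001, -0.955, -0.298, 0.075], [1.0, -0.0, -0.001, -0.0], [0.001, -0.298, 0.955, -0.159], [0.0, 0.0, 0.0, 1.0]]
0.15 0.022 [ 1.65635997e-01  9.86186870e-01 -4.04459417e-04 -9.77397967e-05] [0.17955627 0.51959753 0.21470972] [ 0.25720999 -0.37287664  0.84012643]
```

View pics/side0.png

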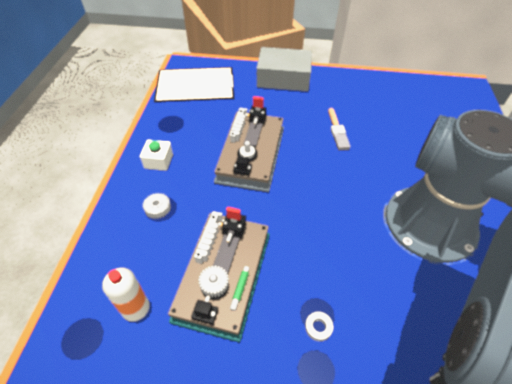

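View pics/top0.png

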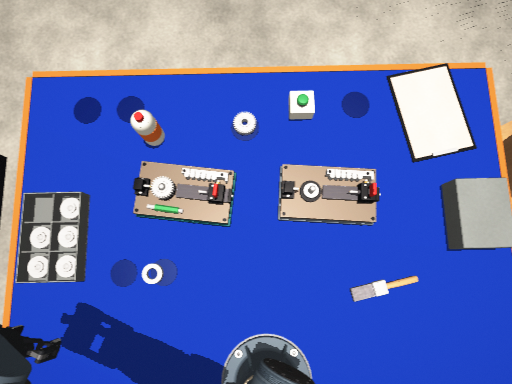

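View pics/wrist0.png

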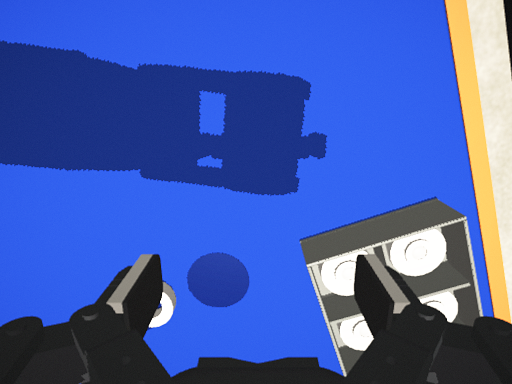

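Side view: the green gauge is the nearer one (red pad ~(234,214)). In the top view its pad is at ~(216,190) and its gear at (162,187). Next I'll measure both gauges.

```bash
cat > h.py <<'E'
import numpy as np,cv2,pickle
def w2c_wrist(d,p,q):
    from scipy.spatial.transform import Rotation as R
    T=np.eye(4);T[:3,:3]=R.from_quat(q).as_matrix();T[:3,3]=p
    return np.linalg.inv(T@d["mount"])
def ray(d,M,u,v,z):
    k=np.array([(u-d["cx"])/d["fx"],(v-d["cy"])/d["fy"],1.])
    Rm=M[:3,:3];c=-Rm.T@M[:3,3];w=Rm.T@k
    return c+w*(z-c[2])/w[2]
def cloud(d,M):
    h,w=d["depth"].shape;u,v=np.meshgrid(np.arange(w),np.arange(h));z=d["depth"]
    P=np.stack([(u-d["cx"])/d["fx"]*z,(v-d["cy"])/d["fy"]*z,z],-1)
    return (P-M[:3,3])@M[:3,:3]
def proj(d,M,P):
    c=M[:3,:3]@np.asarray(P)+M[:3,3];return np.array([d["fx"]*c[0]/c[2]+d["cx"],d["fy"]*c[1]/c[2]+d["cy"]])
E
python3 - <<'E'
from h import *
for n in ["top","side"]:
    d=pickle.load(open(n+"0.pkl","rb"));M=d["camera_from_world"];C=cloud(d,M)
    hsv=cv2.cvtColor(d["pixels"],cv2.COLOR_RGB2HSV)
    H,S,V=[hsv[...,i].astype(int) for i in range(3)]
    br=((H>5)&(H<22)&(S>40)&(S<150)&(V<190)&(abs(C[...,2]-.055)<.008)).astype(np.uint8)
    cs,_=cv2.findContours(br,cv2.RETR_EXTERNAL,cv2.CHAIN_APPROX_NONE)
    for c in cs:
        if cv2.contourArea(c)<1000: continue
        P=np.array([ray(d,M,*p[0],.055)[:2] for p in c]).astype(np.float32)
        rc=cv2.minAreaRect(P); print(n,"deck",rc,cv2.boxPoints(rc).round(3).tolist())
    red=(((H<6)|(H>174))&(S>150)&(V>90)).astype(np.uint8)
    k,l,st,ce=cv2.connectedComponentsWithStats(red)
    for i in range(1,k):
        if st[i,4]>20:
            Q=C[l==i]; print(n,"red",st[i].tolist(),ce[i].round(1),np.median(Q,0).round(3),Q.min(0).round(3),Q.max(0).round(3), ray(d,M,*ce[i],.14).round(3))
    big=cv2.resize(d["pixels"][140:240,120:250] if n=="top" else d["pixels"][195:345,160:280],None,fx=6 if n=="top" else 4,fy=6 if n=="top" else 4,interpolation=cv2.INTER_CUBIC)
    cv2.imwrite(f"pics/{n}0c.png",big[:,:,::-1])
E
```

```text
top red [134, 112, 10, 10, 67] [138.3 116.4] [0.731 0.337 0.172] [0.721 0.325 0.161] [0.745 0.348 0.175] [0.745 0.346 0.14 ]
top red [370, 183, 7, 14, 84] [372.9 189.4] [ 0.52  -0.3    0.144] [ 0.505 -0.311  0.103] [ 0.545 -0.297  0.15 ] [ 0.52 -0.3   0.14]
top red [212, 184, 6, 13, 61] [214.9 190. ] [0.527 0.129 0.147] [0.513 0.123 0.098] [0.544 0.143 0.151] [0.528 0.13  0.14 ]
side red [253, 98, 10, 10, 73] [257.7 102. ] [ 0.523 -0.298  0.135] [ 0.509 -0.302  0.115] [ 0.538 -0.294  0.15 ] [ 0.523 -0.29   0.14 ]
side red [227, 209, 14, 11, 112] [233.5 213.9] [0.528 0.136 0.137] [0.421 0.132 0.116] [0.546 0.627 0.846] [0.528 0.139 0.14 ]
side red [110, 271, 11, 12, 91] [114.7 276.6] [0.732 0.342 0.174] [0.723 0.331 0.164] [0.745 0.351 0.176] [0.747 0.328 0.14 ]
```

View pics/top0c.png

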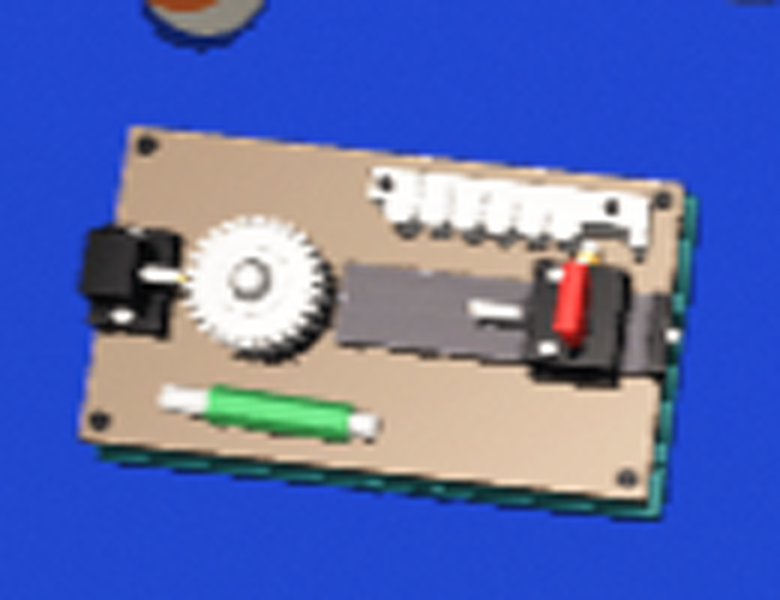

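View pics/side0c.png

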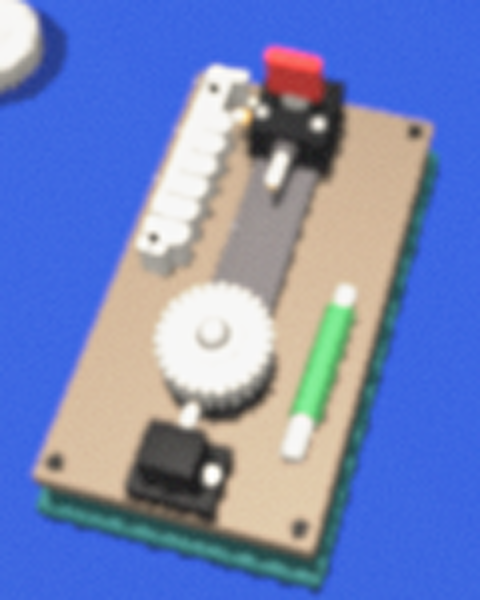

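```bash
python3 - <<'E'
from h import *
for n in ["top","side"]:
    d=pickle.load(open(n+"0.pkl","rb"));M=d["camera_from_world"];C=cloud(d,M)
    px=d["pixels"].astype(int)
    br=((px[...,0]>px[...,2]+15)&(C[...,2]>.035)&(C[...,2]<.075)).astype(np.uint8)
    br=cv2.morphologyEx(br,cv2.MORPH_CLOSE,np.ones((5,5)))
    cs,_=cv2.findContours(br,cv2.RETR_EXTERNAL,cv2.CHAIN_APPROX_NONE)
    for c in cs:
        if cv2.contourArea(c)<1000: continue
        P=np.array([ray(d,M,*p[0],.055)[:2] for p in c]).astype(np.float32)
        rc=cv2.minAreaRect(P); print(n,"deck",np.round(rc[0],4),np.round(rc[1],4),round(rc[2],2),cv2.boxPoints(rc).round(3).tolist())
E
```

```text
top deck [ 0.5295 -0.195 ] [0.2767 0.1587] 85.63 [[0.4399999976158142, -0.3269999921321869], [0.5979999899864197, -0.33899998664855957], [0.6190000176429749, -0.06300000101327896], [0.460999995470047, -0.050999999046325684]]
top deck [0.5417 0.2309] [0.2785 0.1584] 82.59 [[0.4449999928474426, 0.10300000011920929], [0.6019999980926514, 0.08299999684095383], [0.6380000114440918, 0.35899999737739563], [0.48100000619888306, 0.3790000081062317]]
side deck [0.5426 0.2354] [0.2804 0.1598] 82.58 [[0.4449999928474426, 0.10700000077486038], [0.6039999723434448, 0.0860000029206276], [0.6399999856948853, 0.36399999260902405], [0.48100000619888306, 0.38499999046325684]]
side deck [ 0.5302 -0.19  ] [0.2876 0.1592] 85.54 [[0.4399999976158142, -0.3269999921321869], [0.5979999899864197, -0.3400000035762787], [0.6209999918937683, -0.05299999937415123], [0.4620000123977661, -0.03999999910593033]]
side deck [-0.1645 -1.1403] [0.1973 0.7427] 87.97 [[-0.5389999747276306, -1.2259999513626099], [0.2029999941587448, -1.2519999742507935], [0.20999999344348907, -1.0549999475479126], [-0.5320000052452087, -1.0290000438690186]]
```

```bash
cat >> h.py <<'E'
from scipy.spatial.transform import Rotation as R
a=np.radians(82.6);GY=np.array([np.cos(a),np.sin(a),0]);GX=np.array([GY[1],-GY[0],0]);G0=np.array([.542,.233,0])
Q=R.from_matrix(np.stack([GY,GX,[0,0,-1]],1)).as_quat()
def gp(x,y,z): return G0+GX*x+GY*y+np.array([0,0,z])
def ing(P): P=np.asarray(P)-G0; return np.stack([P@GX,P@GY,P[...,2]],-1)
def snap(name):
    from cell import r,optics
    p=r.current_tool_pos();q=r.current_ee_rot();d=optics.get_image("wrist")
    d["M"]=w2c_wrist(d,p,q);pickle.dump(d,open(name+".pkl","wb"));cv2.imwrite(f"pics/{name}.png",d["pixels"][:,:,::-1]);return d
E
python3 - <<'E'
from h import *
from cell import r
q=r.current_q()
for z in (.27,.14):
  for s in (1,-1):
    Qs=R.from_matrix(np.stack([s*GY,s*GX,[0,0,-1]],1)).as_quat()
    print(z,s,r.inverse_kinematics(gp(0,-130,0)*0+gp(0,-.13,z),Qs))
r.set_gripper(0.0)
p=r.current_tool_pos(); r.move_linear([p[0],p[1],.28],vel=.2)
try:
    r.move_to(gp(.0,-.14,.26),Q)
    snap("w1")
except Exception as e: print(repr(e))
print(r.current_t(),r.current_tool_pos(),r.current_q(),r.current_contact_force())
E
```

```text
0.27 1 [ 1.08672688e-01  2.72066551e-01  1.62028162e+00 -4.44089210e-16
  1.24924448e+00  2.37827053e-01]
0.27 -1 None
0.14 1 [ 1.08672688e-01  4.16500578e-01  1.76155639e+00 -4.44089210e-16
  9.63535688e-01  2.37827053e-01]
0.14 -1 None
3.4167 [0.52384529 0.0949705  0.26003731] [9.18350071e-02 2.74709647e-01 1.64165581e+00 1.15574762e-04
 1.22513296e+00 2.19402223e-01] [ 0.80764236 -0.16809769 -0.40324176]
```

View pics/w1.png

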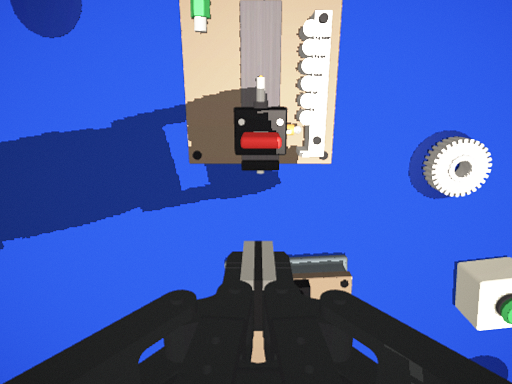

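The wrist view is square to the gauge: red pad at ~(261,142), brass ball at ~(295,128), bar along column ~310. I'll enlarge it and measure.

```bash
python3 - <<'E'
from h import *
d=pickle.load(open("w1.pkl","rb"));M=d["M"];C=cloud(d,M);g=ing(C)
im=d["pixels"]
cv2.imwrite("pics/w1c.png",cv2.resize(im[5:180,225:345],None,fx=4,fy=3.4,interpolation=cv2.INTER_CUBIC)[:,:,::-1])
hsv=cv2.cvtColor(im,cv2.COLOR_RGB2HSV).astype(int);H,S,V=hsv[...,0],hsv[...,1],hsv[...,2]
red=((H<6)|(H>174))&(S>150)&(V>90)
Qr=g[red&(g[...,2]>.1)];print("red",len(Qr),Qr.min(0).round(4),Qr.max(0).round(4),np.median(Qr,0).round(4))
ys,xs=np.where(red);print(xs.min(),xs.max(),ys.min(),ys.max())
for v in (ys.min()-.5,ys.max()+.5): print("ray148",ing(ray(d,M,261,v,.148)).round(4),"112",ing(ray(d,M,261,v,.112)).round(4))
yl=(H>12)&(H<35)&(S>110)&(V>120)&(g[...,2]>.06)&(g[...,2]<.095)
ys,xs=np.where(yl);k=(xs>280)&(xs<310)&(ys>110)&(ys<145);print("ball px",k.sum(),xs[k].mean() if k.any() else 0,ys[k].mean() if k.any() else 0)
if k.any(): print(ing(ray(d,M,xs[k].mean(),ys[k].mean(),.075)).round(4), xs[k].min(),xs[k].max(),ys[k].min(),ys[k].max())
# bar top
b=(abs(g[...,2]-.085)<.005)&(g[...,0]>.03)&(g[...,0]<.09)&(V>120)&(S<60)
P=g[b];print("bar",len(P),P.min(0).round(4),P.max(0).round(4))
gr=im.astype(int).sum(2)//3
for x in (304,308): print(x,gr[5:165,x].tolist())
E
```

```text
red 632 [-0.016  -0.1159  0.1001] [ 0.0226 -0.0633  0.4192] [ 0.002  -0.1015  0.1474]
240 281 132 148
ray148 [ 0.0028 -0.0946  0.148 ] 112 [ 0.0031 -0.0987  0.112 ]
ray148 [ 0.0029 -0.1084  0.148 ] 112 [ 0.0032 -0.1144  0.112 ]
ball px 26 290.3076923076923 126.42307692307692
[ 0.0335 -0.0978  0.075 ] 287 294 124 134
bar 3292 [ 0.0327 -0.1266  0.08  ] [0.0669 0.0068 0.0897]
304 [204, 203, 205, 204, 205, 205, 208, 206, 208, 208, 207, 208, 208, 207, 207, 205, 204, 225, 254, 255, 255, 255, 255, 255, 255, 255, 255, 255, 255, 173, 116, 121, 126, 124, 122, 125, 255, 255, 255, 255, 255, 255, 255, 255, 255, 255, 255, 255, 215, 116, 124, 127, 127, 197, 254, 255, 255, 255, 255, 255, 255, 255, 255, 255, 255, 255, 255, 221, 116, 140, 204, 250, 255, 255, 255, 255, 255, 255, 255, 255, 255, 255, 255, 255, 255, 248, 200, 226, 212, 255, 255, 255, 255, 255, 255, 255, 255, 255, 255, 255, 255, 255, 255, 232, 166, 231, 255, 255, 255, 255, 255, 255, 255, 255, 255, 255, 255, 255, 255, 255, 175, 109, 84, 86, 86, 85, 86, 92, 93, 95, 94, 95, 92, 145, 164, 127, 107, 106, 113, 113, 115, 132, 144, 147, 142, 200, 
[... 174 characters left out ...]
 255, 255, 255, 255, 255, 255, 255, 255, 255, 255, 255, 252, 109, 162, 255, 255, 255, 255, 255, 255, 255, 255, 255, 255, 255, 255, 255, 255, 255, 255, 237, 111, 241, 255, 255, 255, 255, 255, 255, 255, 255, 255, 255, 255, 255, 255, 255, 255, 255, 140, 239, 255, 255, 255, 255, 255, 255, 255, 255, 255, 255, 255, 255, 255, 255, 255, 240, 110, 255, 255, 255, 255, 255, 255, 255, 255, 255, 255, 255, 255, 255, 255, 255, 255, 114, 255, 255, 255, 255, 255, 255, 255, 255, 255, 255, 255, 255, 255, 255, 255, 199, 118, 120, 125, 121, 116, 116, 117, 116, 118, 120, 117, 121, 119, 138, 149, 163, 176, 185, 195, 208, 235, 245, 249, 250, 254, 255, 255, 255, 255, 255, 255, 244, 225, 226, 226, 227, 233, 187, 134]
```

View pics/w1c.png

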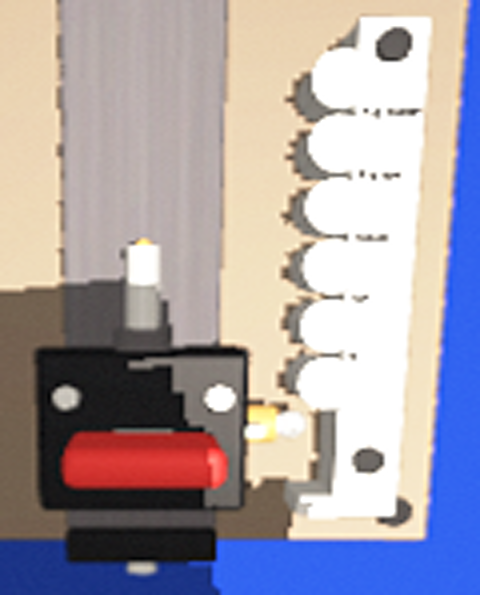

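```bash
python3 - <<'E'
from h import *
d=pickle.load(open("w1.pkl","rb"));M=d["M"]
ys=[ing(ray(d,M,308,v,.085))[1] for v in (37.5,56,74.3,92,109.2,125.9)]
print("notch lines 5..0",np.round(ys,4),-np.diff(ys))
t0=np.mean(np.array(ys)-np.array([.072,.056,.040,.024,.008,-.008]));print("tooth1 y",t0)
for u,v in ((297.5,130),(292,129.5),(286,129)): print("ball",ing(ray(d,M,u,v,.075)).round(4))
print("slide edges x", [ing(ray(d,M,u,100,.06)).round(4)[0] for u in (225+62/4,225+220/4)], [ing(ray(d,M,u,125,.101)).round(4)[0] for u in (225+36/4,225+247/4)])
print("pad x",[ing(ray(d,M,u,142,.148)).round(4)[0] for u in (240,282)])
print("carr y",[ing(ray(d,M,u,v,.101)).round(4)[1] for u,v in ((245,5+510/3.4),(245,5+350/3.4))])
E
```

```text
notch lines 5..0 [-0.0161 -0.0319 -0.048  -0.0641 -0.0802 -0.0963] [0.01579552 0.01611471 0.0160718  0.01609649 0.01610078]
tooth1 y -0.0880839431816046
ball [ 0.041  -0.1014  0.075 ]
ball [ 0.0353 -0.1009  0.075 ]
ball [ 0.0291 -0.1004  0.075 ]
slide edges x [np.float64(-0.018), np.float64(0.0233)] [np.float64(-0.0224), np.float64(0.0276)]
pad x [np.float64(-0.0144), np.float64(0.02)]
carr y [np.float64(-0.1226), np.float64(-0.0783)]
```

Bar origin is at gauge y ≈ -88 mm and the ball at ≈ -101 mm, so it needs ~53 mm of travel. The pushing face is at ≈ -108.5 mm. I'll descend behind the pad and push to the first click in small steps.

```bash
cat >> h.py <<'E'
XC=.0027;Z=.140
def F(n=3):
    from cell import r
    return np.mean([np.array(r.current_contact_force()) for _ in range(n)],0)
def push(y0,y1,step,f0,vel=.02,hi=2.0,lo=0.8,clicks=1,fmax=11):
    """step from y0 to y1 (TCP gauge y), stop once force rose above hi and then fell under lo"""
    from cell import r
    up=False;y=y0;log=[]
    while y<y1-1e-6:
        y=min(y+step,y1); r.move_linear(gp(XC,y,Z),vel=vel)
        f=-(F()-f0)@GY; ya=ing(r.current_tool_pos())[1]
        log.append((round(y*1e3,1),round(ya*1e3,1),round(f,1)))
        if f>fmax: log.append("FMAX");break
        if f>hi: up=True
        if up and f<lo: log.append("CLICK");break
    print(log,"t",round(r.current_t(),2)); return y
E
python3 - <<'E'
from h import *
from cell import r
r.move_linear(gp(XC,-.145,.26),vel=.1)
r.move_linear(gp(XC,-.145,Z),vel=.15)
r.sleep(.2); f0=F(); np.save("f0.npy",f0); print(f0,r.current_t())
y=push(-.145,-.100,.001,f0)
snap("w2")
E
```

```text
[ 1.28069757 -0.31913326  0.27534644] 4.8167
[(-144.0, np.float64(-143.9), np.float64(-0.3)), (-143.0, np.float64(-142.9), np.float64(-0.9)), (-142.0, np.float64(-141.9), np.float64(-0.1)), (-141.0, np.float64(-141.0), np.float64(-0.6)), (-140.0, np.float64(-140.0), np.float64(-0.3)), (-139.0, np.float64(-138.9), np.float64(-0.4)), (-138.0, np.float64(-138.0), np.float64(-0.6)), (-137.0, np.float64(-136.9), np.float64(-0.4)), (-136.0, np.float64(-136.0), np.float64(-0.2)), (-135.0, np.float64(-135.0), np.float64(-0.2)), (-134.0, np.float64(-133.9), np.float64(-0.4)), (-133.0, np.float64(-132.9), np.float64(-0.2)), (-132.0, np.float64(-132.0), np.float64(-0.4)), (-131.0, np.float64(-130.9), np.float64(0.4)), (-130.0, np.float64(-129.9), np.float64(-0.3)), (-129.0, np.float64(-128.9), np.float64(0.4)), (-128.0, np.float64(-128.0), np.float64(-0.1)), (-127.0, np.float64(-127.0), np.float64(0.9)), (-126.0, np.float64(-125.9), np.float64(-0.5)), (-125.0, np.float64(-125.0), np.float64(-0.5)), (-124.0, np.float64(-123.9), np.float64(0.3)), (-123.0, np.float64(-123.0), np.float64(0.1)), (-1
[... 395 characters left out ...]
4(-114.0), np.float64(-0.8)), (-113.0, np.float64(-113.0), np.float64(0.0)), (-112.0, np.float64(-112.0), np.float64(0.5)), (-111.0, np.float64(-111.0), np.float64(0.7)), (-110.0, np.float64(-110.0), np.float64(0.1)), (-109.0, np.float64(-108.9), np.float64(-0.5)), (-108.0, np.float64(-107.9), np.float64(0.1)), (-107.0, np.float64(-106.9), np.float64(-0.2)), (-106.0, np.float64(-105.9), np.float64(-2.2)), (-105.0, np.float64(-104.9), np.float64(-0.7)), (-104.0, np.float64(-104.0), np.float64(0.7)), (-103.0, np.float64(-102.9), np.float64(0.3)), (-102.0, np.float64(-101.9), np.float64(0.2)), (-101.0, np.float64(-100.9), np.float64(0.4)), (-100.0, np.float64(-100.0), np.float64(-0.6))] t 16.07
```

View pics/w2.png

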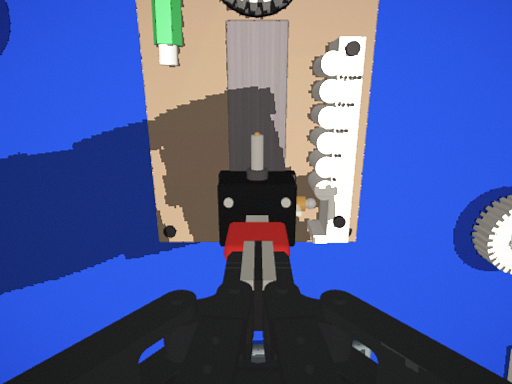

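The pad is at ~(258,235) with the fingertips just behind it, and the ball at ~(308,203) is still below the first tooth at (325,190). So the lever is still in the recess.

```bash
python3 - <<'E'
from h import *
d=pickle.load(open("w2.pkl","rb"));M=d["M"];im=d["pixels"]
cv2.imwrite("pics/w2c.png",cv2.resize(im[30:300,200:370],None,fx=3,fy=2.2,interpolation=cv2.INTER_CUBIC)[:,:,::-1])
for u,v in ((310,204),(303,204)): print("ball",ing(ray(d,M,u,v,.075)).round(4))
print("carr front",ing(ray(d,M,250,171,.101)).round(4)); print("pad rear top?",ing(ray(d,M,237,258,.112)).round(4),ing(ray(d,M,237,222,.148)).round(4),ing(ray(d,M,237,258,.148)).round(4))
g=im.astype(int).sum(2)//3
print(g[40:230,335].tolist())
E
```

```text
ball [ 0.0407 -0.1013  0.075 ]
ball [ 0.0357 -0.1013  0.075 ]
carr front [-0.0015 -0.0708  0.101 ]
pad rear top? [-0.0099 -0.1246  0.112 ] [-0.0069 -0.0854  0.148 ] [-0.0073 -0.1052  0.148 ]
[134, 123, 127, 128, 126, 126, 127, 125, 123, 119, 194, 255, 255, 255, 255, 255, 255, 255, 255, 255, 255, 255, 255, 255, 255, 255, 255, 255, 255, 255, 255, 255, 255, 255, 255, 218, 114, 120, 114, 222, 255, 255, 255, 255, 255, 255, 255, 255, 255, 255, 255, 255, 255, 255, 255, 255, 255, 255, 255, 255, 255, 252, 236, 250, 253, 206, 145, 254, 255, 255, 255, 255, 255, 255, 255, 255, 255, 255, 255, 255, 255, 255, 255, 255, 255, 255, 255, 255, 255, 255, 248, 254, 255, 255, 255, 255, 255, 255, 255, 255, 255, 255, 255, 255, 255, 255, 255, 255, 255, 255, 255, 255, 255, 254, 149, 65, 94, 222, 255, 255, 255, 255, 255, 255, 255, 255, 255, 255, 255, 255, 255, 255, 255, 255, 255, 255, 255, 255, 226, 118, 141, 255, 255, 255, 255, 255, 240, 163, 169, 171, 172, 170, 170, 167, 160, 255, 255, 255, 255, 255, 255, 255, 255, 255, 255, 255, 255, 255, 255, 255, 255, 255, 255, 255, 255, 255, 212, 11, 23, 46, 51, 53, 50, 50, 46, 51, 92, 255, 255, 255]
```

View pics/w2c.png

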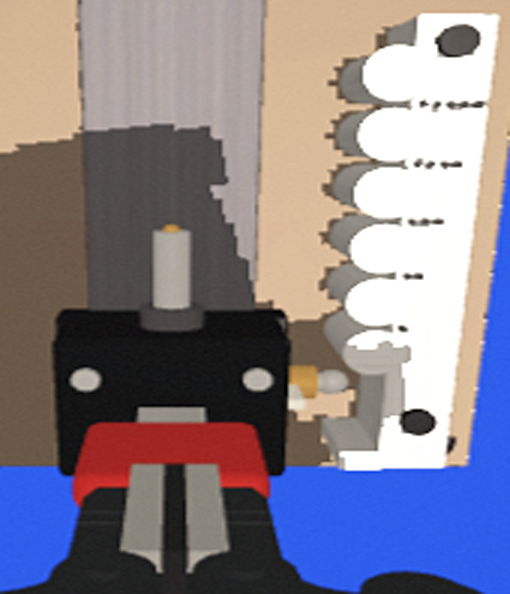

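The ball hasn't moved (-101 mm) and there's no contact yet, so the fingers must be thinner than assumed. Continuing.

```bash
python3 - <<'E'
from h import *
from cell import r
f0=np.load("f0.npy")
y=push(-.100,-.080,.001,f0)
snap("w3")
E
```

```text
[(-99.0, np.float64(-99.0), np.float64(0.1)), (-98.0, np.float64(-98.0), np.float64(-0.2)), (-97.0, np.float64(-97.0), np.float64(0.2)), (-96.0, np.float64(-95.9), np.float64(-0.1)), (-95.0, np.float64(-95.0), np.float64(0.0)), (-94.0, np.float64(-94.0), np.float64(0.1)), (-93.0, np.float64(-92.9), np.float64(0.4)), (-92.0, np.float64(-91.9), np.float64(-1.2)), (-91.0, np.float64(-91.0), np.float64(0.2)), (-90.0, np.float64(-90.0), np.float64(0.8)), (-89.0, np.float64(-89.0), np.float64(-0.4)), (-88.0, np.float64(-88.0), np.float64(-0.2)), (-87.0, np.float64(-86.9), np.float64(0.8)), (-86.0, np.float64(-86.0), np.float64(-0.6)), (-85.0, np.float64(-84.9), np.float64(-0.1)), (-84.0, np.float64(-83.9), np.float64(-0.3)), (-83.0, np.float64(-83.0), np.float64(-0.5)), (-82.0, np.float64(-81.9), np.float64(-0.7)), (-81.0, np.float64(-81.0), np.float64(-0.2)), (-80.0, np.float64(-79.9), np.float64(0.1))] t 21.12
```

View pics/w3.png

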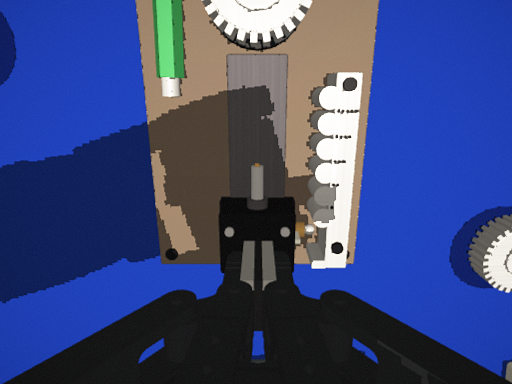

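The red pad is no longer visible; it's hidden by the fingers, yet I felt no force. The fingertips may be passing above it, so I'll check before moving on.

```bash
python3 - <<'E'
from h import *
from cell import r,optics
print(r.current_tool_pos(),r.current_opening(),r.finger_overhang,r.current_ee_rot(),Q)
for n in ("side","top"):
    d=optics.get_image(n);pickle.dump(d,open(n+"3.pkl","wb"))
    im=d["pixels"];c=proj(d,d["camera_from_world"],gp(0,-.09,.13)).astype(int);print(n,c,proj(d,d["camera_from_world"],r.current_tool_pos()))
    s=im[max(c[1]-75,0):c[1]+75,max(c[0]-100,0):c[0]+100]
    cv2.imwrite(f"pics/{n}3.png",cv2.resize(s,None,fx=3.9,fy=3.9,interpolation=cv2.INTER_CUBIC)[:,:,::-1])
E
```

```text
[0.53434834 0.15333778 0.13996481] 0.0008415665099160139 0.022 [ 7.51241325e-01  6.60027628e-01 -4.12479687e-05 -1.11878599e-05] [0.75126413 0.66000167 0.         0.        ]
side [232 217] [229.89025174 218.63273402]
top [210 189] [206.35877431 187.8960886 ]
```

View pics/side3.png

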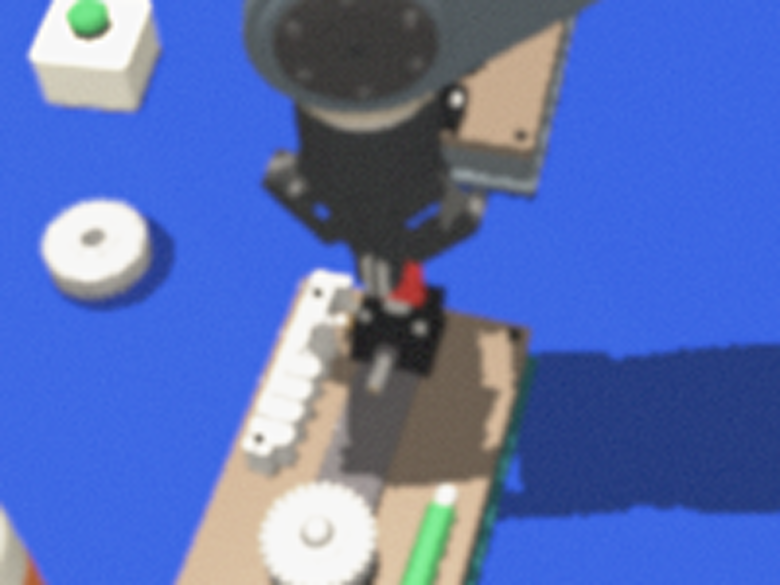

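View pics/top3.png

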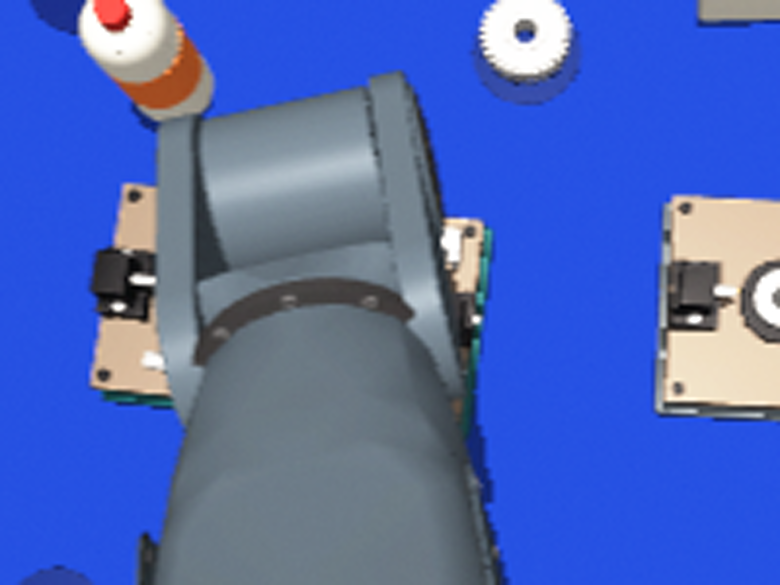

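```bash
python3 - <<'E'
from h import *
for n in("w2","w3"):
    d=pickle.load(open(n+".pkl","rb"));M=d["M"];im=d["pixels"];C=ing(cloud(d,M))
    T=-.100 if n=="w2" else -.080
    print(n,"tip proj",proj(d,M,gp(XC,T,.118)),"TCP proj",proj(d,M,gp(XC,T,.14)))
    print("ball",ing(ray(d,M,309,229 if n=="w3" else 204,.075)).round(4),"tooth? carr front",)
    for v in range(200,330,8): print(v,[(u,C[v,u].round(3).tolist(),im[v,u].tolist()) for u in (237,250)])
d=pickle.load(open("w3.pkl","rb"))
cv2.imwrite("pics/w3c.png",cv2.resize(d["pixels"][60:330,190:370],None,fx=3,fy=2.2,interpolation=cv2.INTER_CUBIC)[:,:,::-1])
d=pickle.load(open("side3.pkl","rb"));M=d["camera_from_world"];C=ing(cloud(d,M))
for u,v in ((232+310//4-77,0),): pass
im=d["pixels"].astype(int)
red=(im[...,0]>130)&(im[...,1]<90)&(im[...,2]<90);ys,xs=np.where(red);k=(xs>200)&(xs<260)&(ys>190)&(ys<240);print("red",np.c_[xs,ys][k].min(0),np.c_[xs,ys][k].max(0))
for x,y in np.c_[xs,ys][k][::6]: print(x,y,C[y,x].round(3))
for x,y in ((226,208),(228,208),(230,208),(228,212),(230,212),(226,212),(224,212),(228,216)): print("f",x,y,C[y,x].round(3),im[y,x])
E
```

```text
w2 tip proj [256.81400302 225.68794092] TCP proj [256.65238201 241.86508922]
ball [ 0.04   -0.1013  0.075 ] tooth? carr front
200 [(237, [-0.01, -0.089, 0.102], [19, 19, 21]), (250, [-0.002, -0.09, 0.101], [20, 20, 22])]
208 [(237, [-0.01, -0.095, 0.102], [18, 19, 19]), (250, [-0.002, -0.095, 0.101], [21, 19, 20])]
216 [(237, [-0.01, -0.1, 0.102], [20, 20, 20]), (250, [-0.002, -0.099, 0.104], [153, 148, 140])]
224 [(237, [-0.009, -0.098, 0.12], [160, 35, 32]), (250, [-0.001, -0.098, 0.119], [159, 37, 34])]
232 [(237, [-0.008, -0.098, 0.131], [158, 33, 31]), (250, [-0.001, -0.098, 0.132], [162, 39, 35])]
240 [(237, [-0.008, -0.098, 0.141], [162, 37, 34]), (250, [-0.0, -0.09, 0.16], [151, 60, 57])]
248 [(237, [-0.007, -0.099, 0.149], [199, 49, 44]), (250, [-0.0, -0.089, 0.169], [137, 133, 123])]
256 [(237, [-0.006, -0.094, 0.168], [33, 33, 32]), (250, [0.0, -0.09, 0.175], [140, 135, 126])]
264 [(237, [-0.005, -0.094, 0.174], [35, 36, 35]), (250, [0.0, -0.089, 0.183], [137, 133, 125])]
272 [(237, [-0.005, -0.093, 0.182], [36, 36, 37]), (250, [0.0, -0.089, 0.189], [137, 133, 123])]
280 [
[... 2363 characters left out ...]
23, 24, 24]), (250, [0.001, -0.082, 0.204], [23, 22, 25])]
red [233 210] [240 219]
236 210 [-0.006 -0.102  0.149]
236 212 [-0.007 -0.098  0.146]
239 213 [-0.014 -0.099  0.143]
235 215 [-0.005 -0.097  0.135]
235 216 [-0.005 -0.096  0.131]
234 217 [-0.002 -0.097  0.125]
240 217 [-0.015 -0.102  0.123]
239 218 [-0.014 -0.098  0.123]
f 226 208 [ 0.006 -0.07   0.195] [123 120 115]
f 228 208 [ 0.002 -0.072  0.193] [77 77 73]
f 230 208 [-0.005 -0.067  0.203] [70 70 67]
f 228 212 [ 0.002 -0.069  0.182] [113 110 104]
f 230 212 [-0.003 -0.068  0.185] [139 137 131]
f 226 212 [ 0.006 -0.068  0.181] [132 129 122]
f 224 212 [ 0.013 -0.073  0.172] [ 82  85 101]
f 228 216 [ 0.003 -0.069  0.166] [108 106 100]
```

View pics/w3c.png

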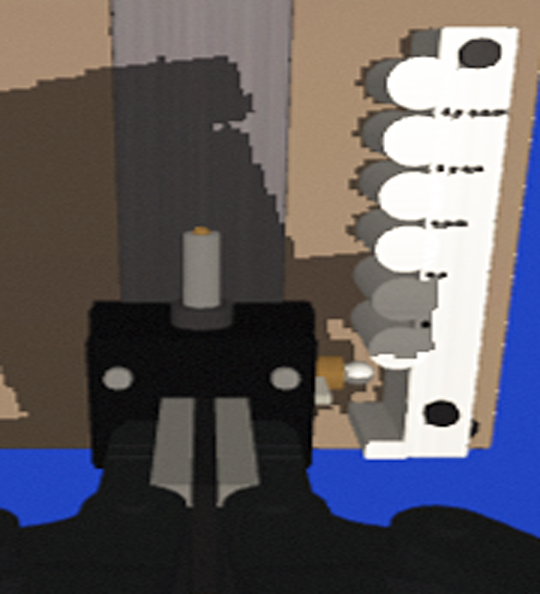

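Both cameras agree. The shut fingertips sit ~20 mm above the TCP height (measured tip z ≈ 0.160 with TCP at 0.140), contrary to the stated overhang. They passed 12 mm above the pad, and the ball shows the lever still parked. I'll go up and back, lower so the tips are at ~0.130, and push again.

```bash
sed -i 's/^XC=.0027;Z=.140/XC=.0027;Z=.110/' h.py; python3 - <<'E'
from h import *
from cell import r
r.move_linear(gp(XC,-.08,.155),vel=.15)
r.move_linear(gp(XC,-.138,.155),vel=.2)
r.move_linear(gp(XC,-.138,Z),vel=.15)
r.move_linear(gp(XC,-.123,Z),vel=.1)
r.sleep(.1); f0=F(); np.save("f0.npy",f0); print(f0,r.current_t())
y=push(-.123,-.100,.001,f0,hi=2.5)
snap("w4"); print(r.current_t())
d=pickle.load(open("w4.pkl","rb"))
cv2.imwrite("pics/w4c.png",cv2.resize(d["pixels"][0:300,190:380],None,fx=3,fy=2,interpolation=cv2.INTER_CUBIC)[:,:,::-1])
E
```

```text
[-0.55998251 -0.51780352  0.15525453] 22.8083
[(-122.0, np.float64(-122.1), np.float64(-0.2)), (-121.0, np.float64(-121.0), np.float64(-0.3)), (-120.0, np.float64(-119.9), np.float64(-1.3)), (-119.0, np.float64(-118.9), np.float64(-1.1)), (-118.0, np.float64(-117.9), np.float64(-0.4)), (-117.0, np.float64(-116.9), np.float64(-0.9)), (-116.0, np.float64(-115.9), np.float64(-0.9)), (-115.0, np.float64(-114.9), np.float64(-0.7)), (-114.0, np.float64(-113.9), np.float64(-1.1)), (-113.0, np.float64(-113.3), np.float64(2.7)), (-112.0, np.float64(-112.1), np.float64(3.8)), (-111.0, np.float64(-110.9), np.float64(2.2)), (-110.0, np.float64(-109.8), np.float64(0.9)), (-109.0, np.float64(-108.8), np.float64(0.8)), 'CLICK'] t 26.31
26.3583
```

View pics/w4c.png

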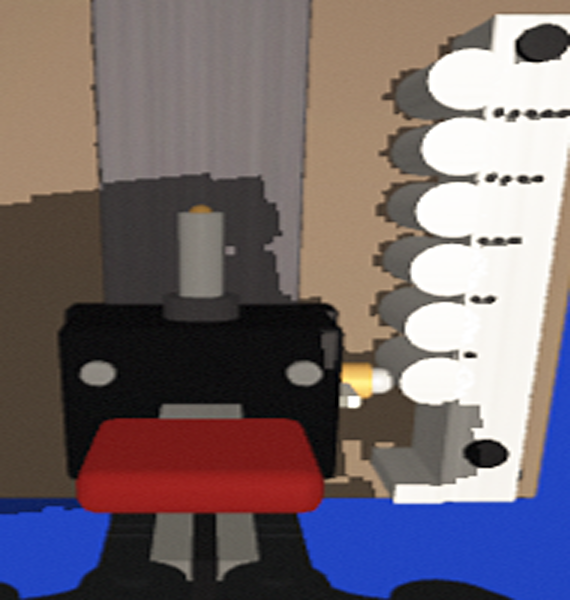

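The pad is being pushed properly. The ball (crop (380,380)) is now right at the first tooth's top with TCP y ≈ -109 mm. Tooth 3's top should then come at ≈ -77 and tooth 4's at -61, which must never be reached. Continuing through clicks 1 and 2.

```bash
python3 - <<'E'
from h import *
from cell import r
f0=np.load("f0.npy")
y=push(-.109,-.104,.001,f0,hi=99); snap("w5a")
y=push(y,-.0895,.001,f0,hi=99); d=snap("w5"); print(r.current_t())
a=pickle.load(open("w5a.pkl","rb"))
c=[cv2.resize(e["pixels"][40:300,210:380],None,fx=2.2,fy=2.2,interpolation=cv2.INTER_CUBIC) for e in (a,d)]
cv2.imwrite("pics/w5c.png",np.hstack(c)[:,:,::-1])
E
```

```text
[(-108.0, np.float64(-107.8), np.float64(-0.4)), (-107.0, np.float64(-106.8), np.float64(-0.6)), (-106.0, np.float64(-105.9), np.float64(-1.8)), (-105.0, np.float64(-104.9), np.float64(0.0)), (-104.0, np.float64(-103.9), np.float64(0.7))] t 27.61
[(-103.0, np.float64(-102.9), np.float64(-1.3)), (-102.0, np.float64(-102.0), np.float64(-1.0)), (-101.0, np.float64(-101.0), np.float64(-0.1)), (-100.0, np.float64(-99.9), np.float64(-0.4)), (-99.0, np.float64(-99.0), np.float64(-0.0)), (-98.0, np.float64(-98.0), np.float64(0.2)), (-97.0, np.float64(-97.3), np.float64(2.4)), (-96.0, np.float64(-96.1), np.float64(3.6)), (-95.0, np.float64(-94.9), np.float64(2.9)), (-94.0, np.float64(-93.8), np.float64(1.2)), (-93.0, np.float64(-92.8), np.float64(0.0)), (-92.0, np.float64(-91.8), np.float64(0.8)), (-91.0, np.float64(-90.8), np.float64(-1.4)), (-90.0, np.float64(-89.9), np.float64(-1.0)), (-89.5, np.float64(-89.5), np.float64(-1.2))] t 31.41
31.4583
```

View pics/w5c.png

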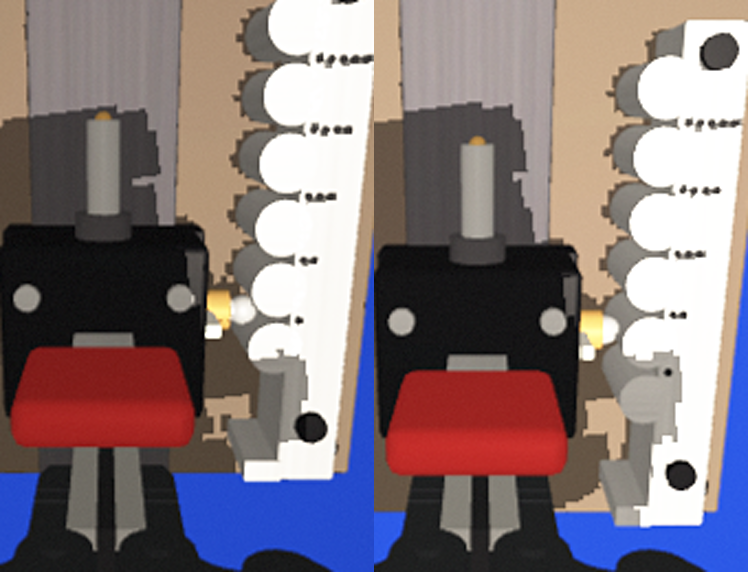

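Left frame: ball in notch 1. Right frame: ball in notch 2, by the two dots. The force humps repeat every 16 mm. Now the third click, stopping at -74.5 mm, then an image check and back off.

```bash
python3 - <<'E'
from h import *
from cell import r
f0=np.load("f0.npy")
r.move_linear(gp(XC,-.083,Z),vel=.02)
y=push(-.083,-.0745,.001,f0,hi=99); d=snap("w6"); print(r.current_t())
M=d["M"];cv2.imwrite("pics/w6c.png",cv2.resize(d["pixels"][40:300,190:380],None,fx=2.6,fy=2.2,interpolation=cv2.INTER_CUBIC)[:,:,::-1])
E
```

```text
[(-82.0, np.float64(-82.0), np.float64(0.2)), (-81.0, np.float64(-81.3), np.float64(2.9)), (-80.0, np.float64(-80.1), np.float64(3.3)), (-79.0, np.float64(-78.9), np.float64(2.6)), (-78.0, np.float64(-77.8), np.float64(0.5)), (-77.0, np.float64(-76.8), np.float64(0.2)), (-76.0, np.float64(-75.8), np.float64(0.2)), (-75.0, np.float64(-74.8), np.float64(-1.5)), (-74.5, np.float64(-74.4), np.float64(-0.6))] t 34.18
34.2333
```

View pics/w6c.png

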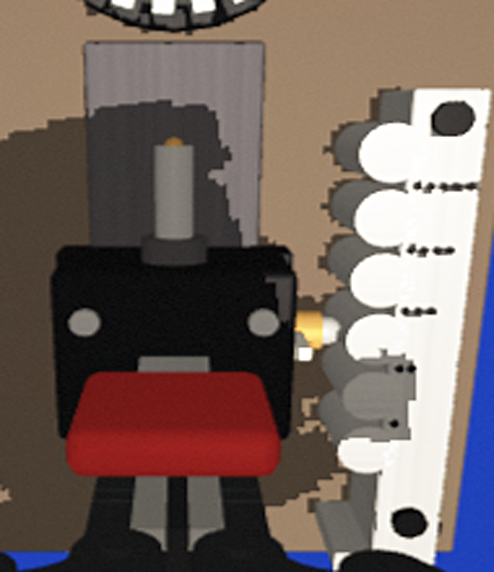

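The ball (crop (328,328)) sits beside the three-dot notch (418,311), and the pad is clear of the fingers, same as after click 2. Backing off and measuring from above.

```bash
python3 - <<'E'
from h import *
from cell import r,optics
d=pickle.load(open("w6.pkl","rb"))
print("w6 ball",ing(ray(d,d["M"],317,189,.075)).round(4),"expect",-.0881+.04)
r.move_linear(gp(XC,-.125,Z),vel=.12)
r.move_linear(gp(XC,-.135,.26),vel=.2)
d=snap("w7")
cv2.imwrite("pics/w7c.png",cv2.resize(d["pixels"][5:180,200:345],None,fx=4,fy=3.4,interpolation=cv2.INTER_CUBIC)[:,:,::-1])
s=optics.get_image("side");cv2.imwrite("pics/side7.png",s["pixels"][:,:,::-1]);t=optics.get_image("top");cv2.imwrite("pics/top7.png",t["pixels"][:,:,::-1])
print(r.current_t(),r.current_contact_force())
E
```

```text
w6 ball [ 0.0396 -0.0556  0.075 ] expect -0.0481
35.8583 [-0.27358575 -0.55657787 -0.61495698]
```

View pics/w7c.png

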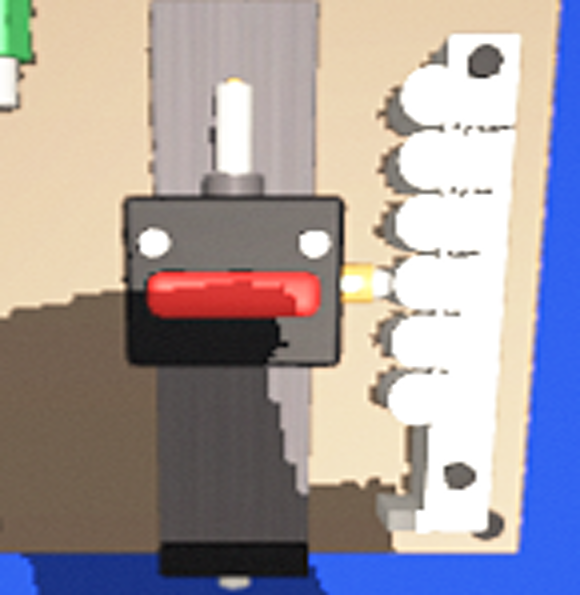

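View pics/side7.png

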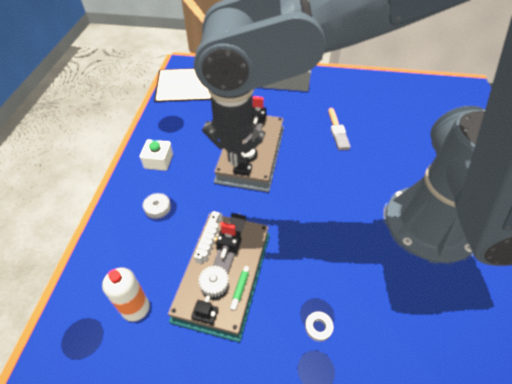

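The measurement disagrees with my reading of that image. The ball is at bar y ≈ 32.5 mm, resting on top of tooth 3 rather than in notch 3. Reconciling the forces with the position, the tooth tops lie ~3 mm later than I assumed: tooth 3 top at TCP ≈ -74, release at ≈ -72.5, tooth 4 at ≈ -58. I'll go back down and push gently a few mm more, to -69.5 at most.

```bash
python3 - <<'E'
from h import *
from cell import r
r.move_linear(gp(XC,-.125,Z),vel=.2)
r.move_linear(gp(XC,-.080,Z),vel=.08)
f0=F(6);np.save("f0.npy",f0)
y=push(-.080,-.0715,.001,f0,hi=99); d=snap("w8"); print(r.current_t())
cv2.imwrite("pics/w8c.png",cv2.resize(d["pixels"][40:300,190:380],None,fx=2.6,fy=2.2,interpolation=cv2.INTER_CUBIC)[:,:,::-1])
E
```

```text
[(-79.0, np.float64(-79.2), np.float64(0.6)), (-78.0, np.float64(-78.0), np.float64(-0.3)), (-77.0, np.float64(-76.9), np.float64(-1.2)), (-76.0, np.float64(-75.9), np.float64(-0.4)), (-75.0, np.float64(-74.9), np.float64(-0.8)), (-74.0, np.float64(-74.0), np.float64(-0.7)), (-73.0, np.float64(-73.0), np.float64(-0.0)), (-72.0, np.float64(-71.9), np.float64(-1.5)), (-71.5, np.float64(-71.5), np.float64(-0.4))] t 39.73
39.775
```

View pics/w8c.png

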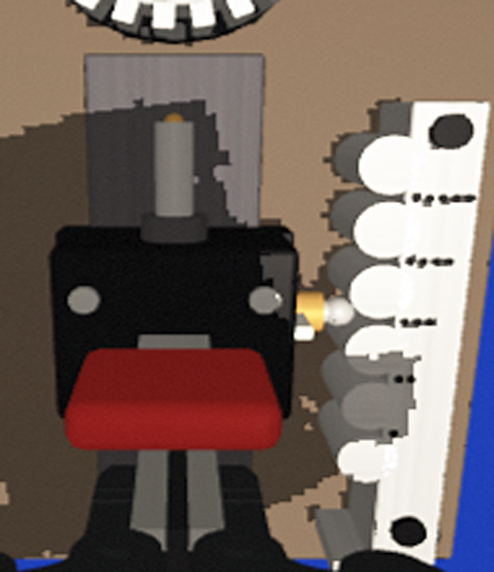

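The lever has run ahead: there's a visible gap between fingers and pad, and the ball (crop (340,310)) is seated between teeth 3 and 4, beside the three dots. Backing off and measuring.

```bash
python3 - <<'E'
from h import *
from cell import r,optics
r.move_linear(gp(XC,-.125,Z),vel=.15)
r.move_linear(gp(XC,-.135,.26),vel=.2)
d=snap("w9");M=d["M"]
im=d["pixels"];cv2.imwrite("pics/w9c.png",cv2.resize(im[5:180,200:345],None,fx=4,fy=3.4,interpolation=cv2.INTER_CUBIC)[:,:,::-1])
s=optics.get_image("side");cv2.imwrite("pics/side9.png",s["pixels"][:,:,::-1])
hsv=cv2.cvtColor(im,cv2.COLOR_RGB2HSV).astype(int);H,S,V=hsv[...,0],hsv[...,1],hsv[...,2]
ys,xs=np.where((H>12)&(H<35)&(S>110)&(V>120));k=(xs>278)&(xs<300)&(ys>50)&(ys<130);print(k.sum(),np.median(xs[k]),np.median(ys[k]),ing(ray(d,M,np.median(xs[k]),np.median(ys[k]),.075))[1]+.0881)
print(r.current_t(),r.current_contact_force())
E
```

```text
39 289.0 82.0 0.037718325682976235
41.2833 [-0.00453719 -0.77173096  0.17382747]
```

View pics/w9c.png

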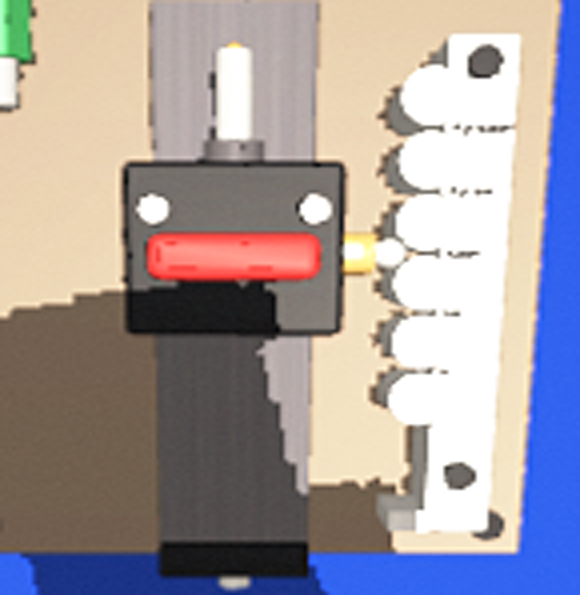

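View pics/side9.png

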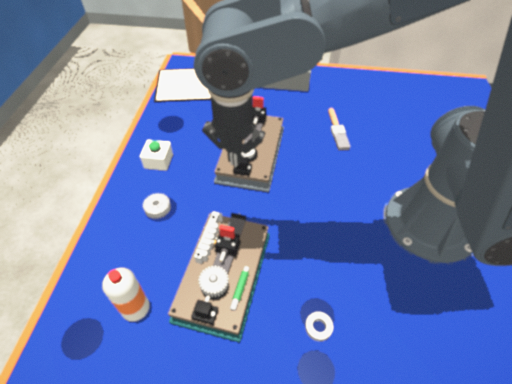

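The ball (crop (388,252)) is in the gap between teeth 3 and 4, in line with the third-notch marks (462,253). The other gauge and the loose items look unchanged. Handing in.

```bash
python3 -c "
from cell import r
r.hand_in();print(r.current_t())"
```

```text
the job is handed in; nothing more can be done
the job is handed in; nothing more can be done
```

The green gauge's lever is in the third notch with the hand clear, and I handed the job in just after the last check at 41.3 s.

**How it went:** I pushed the red pad with shut fingertips in about 1 mm steps. The three climbs took about 3.3 to 3.8 N each, and the lever never went over the fourth tooth.

**Final checks:**
- **Notch:** the last wrist image shows the ball in the gap between teeth 3 and 4, level with the three-dot mark. A ray cast put it at 37.7 mm in the bar's frame against the nominal 40 mm. That is within the 2 mm calibration plus pixel error, and well clear of the tooth tops at 32 and 48 mm.
- **Surroundings:** the loose items looked unmoved in the last side view. The other gauge's lever was partly hidden by the arm there, but the arm never worked near it.

**What did not match or went wrong:**
- **Finger length:** the shut fingertips measured about 20 mm behind the TCP (higher, with the tool down), not 22 mm ahead of it as stated. My first pass therefore went about 12 mm over the pad without touching it, and I corrected the height.
- **Early stop on tooth 3:** I first stopped about 3 mm short and misread the image as notch 3, when the ball was still on the tooth's top. A measurement from above showed this. I pushed again by a few mm, and the lever then ran ahead into the notch by itself.

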